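# Take off the hole spacing with sprung tweezers

### The arm

A 7-joint arm with a two-finger parallel gripper is mounted at the origin on the work surface. World frame = base frame: x ahead of the robot, y to its left, z up, the work surface at z = 0. Lengths are in m, angles in rad, forces in N, time in s.
With the tool pointing down it reaches from about 0.4 to 0.85 m from the base axis. Payload 4.4 kg.
Tool frame: the origin (TCP) lies midway between the tips of the shut fingers; the grasp point (between the pads) lies 19 mm behind it; z points along the fingers, y is the direction in which the jaws open and shut (so a half turn about z gives the same grasp; the last joint's range is limited). The gripper opens to 94 mm and grips with 3 to 60 N. Pads are 16 mm wide; open, the fingers measure 119 mm over their backs; the gripper's body (75 mm by 177 mm) begins 78 mm behind the grasp point.
Start: joints at [1.046, 0.628, 0.038, 1.517, -0.027, 0.996, -0.02], TCP at [0.288, -0.583, 0.205] pointing down, gripper open.
Joint ranges: [-3.06, 3.06], [-0.37, 2.12], [-1.25, 1.32], [0.18, 2.47], [-1.1, 4.24], [0.23, 1.98], [-2.94, 2.94]. Speed limits (rad/s): [2.57, 2.57, 3.14, 3.14, 3.14, 3.14, 3.14].

### API

Orientations are given as a 3x3 rotation matrix whose columns are the frame's x, y, z axes.
In Python, from plant import arm gives the robot as it stands.
- The arm moves only by the tool servo_tool, never from a script. Its argument "deltas" is a list of rows, each a list of 6 numbers: the shift along the tool's x, y, z in mm, then the turn, a rotation vector about the tool's x, y, z in rad. A call has 1 to 8 rows; each row is the pose to reach, as a shift and turn from the pose commanded when the call began, along the tool's axes at that moment; what a row does not reach only later rows make up. A row lasts 1/10 s, in which the tool goes at most 50 mm and 8.59 degrees, less where a joint would pass 70% of its speed; a pose out of reach is approached as far as the arm can. A call with a gripper value outside its range is refused whole. "claw" is the opening, from -1 (shut) to 1 (fully open), set as the call begins (left out, the last holds). The fingers move at their own pace and stop on an object; "squeeze" is the grip in N (left out, the last holds). Time passes only in rows, so rows that repeat a pose let the fingers close. It gives the time, the measured TCP pose, the force and the opening at its end, in the units of the state.
- arm.get_state(): the state, without advancing time (a new reading comes with each control period).
- arm.get_image(name): name is "scene" or "top" or "wrist"; returns (picture, depth): 400x640x3 uint8, blue, green, red; 400x640 float32, m along the optical axis (not along the pixel's ray), 0 where there is no reading.
- arm.camera_model(name): a dict with "K" (3x3 intrinsics, pixels), "k1" (the pictures are not rectified: a ray, as slopes to the right and down, at radius r is drawn at 1 + k1 r^2 times it, then the intrinsics apply), "extrinsics" (4x4, takes a point from camera to world coordinates); the wrist camera has in their place "T_tool_cam" (4x4, takes a point from camera to tool coordinates, whose origin is the TCP and whose axes are the flange's). Camera axes: x right, y up, looking along -z (the intrinsics and any distortion apply to the point x, -y, -z); pixel columns grow to the right and rows downward; lengths in m; the calibration is good to about 2 mm. A picture is of the moment at which its call begins: read the wrist's pose just before it. camera_model takes no time and is no camera call.
- arm.job_done(): hands the job in, once; it reports no verdict.
The state is a dict: "t": time; "joints": joint angles; "qvel": joint speeds; "effort": joint torques, N m; "tcp_pos": TCP position; "tool_rot": TCP orientation; "ft_force": force on the tool from outside, world axes, zero at the start; "torque": the same for the moment, N m; "gripper_width": finger opening in m.
Only numpy, scipy, OpenCV 4.12 (cv2) and the standard library are available. Lean on these libraries where they do the work, as an engineer would, in place of code of your own. Each camera call takes 0.05 s, during which the arm holds its last target. There are 200 camera calls.

### The job

Find which batten is seated in the drilling jig, between the end stops on the robot's side of the fence. Pick the sprung tweezers up off their rest, squeeze them until the tips are as far apart as that batten's two holes, and hold them steady with one tip centred over each hole, about a centimetre above the wood without touching it. Leave the battens and the things around where they are, and finish still holding the tweezers there, squeezed to that gap.

Things in the scene. Friction and masses are not known exactly. Their poses are not given: they have to be found in the camera images.
- tweezers: Steel bent-nose sprung tweezers, 180 mm, 80 g, on edge on their rest: two thin legs (14 mm tall) on a bow at the back, sprung apart level and symmetrically. Origin: midway between the two leg pivots (at y = +-5 mm) by the bow, level with the grip pads' lower edge, 35 mm over the bench at the start. x runs forward along the midline to the tips, z up. Centre of mass at about x = 85 mm.
- grip (a point): point on the tweezers' midline between the two black ribbed rubber grip pads, x = 95 mm, z = 9 mm. Each pad sits outside its leg, 30 mm long, 18 tall (z 0 to 18 mm). Width over the pads = 30 + 190 sin(a) mm, a = a leg's angle off the midline: 60 mm open, 48 at tip gap 42, 39 at gap 26; pads parallel at 44. Squeeze per side: 6 N to start, 9 N at gap 42, 12 N at gap 26; springs open if let go.
- leg_l (a joint): how far the left leg of the tweezers is squeezed in, rad: 0 = fully open, up to 0.16 nearly closed; its angle off the midline is a = 0.158 - value. The right leg mirrors it. Tip gap = 10 + 330 sin(a) mm: 62 open, 42 at value 0.061, 26 at value 0.110.
- tip_l (a point): point (lowest end) of the left prong of the tweezers: each leg ends, 165 mm from its pivot, in a prong bent straight down whose point is 18 mm below the tweezers' origin. Tip gap = distance between the two points.
- tip_r (a point): point of the right prong of the tweezers, its lowest end
- rest: Fixed wooden tool rest, base 170 (x) x 80 (y) x 10 mm, with two cross blocks, tops 35 mm over the bench: rear one 20 mm long at x = -66 mm, front one 15 mm long at x = +57.5 mm; the tweezers' grip pads lie free between them at about x = +10 mm. Origin: centre of the underside; the tweezers' tips point to +x, their origin at about x = -85 mm.
- jig: Fixed drilling jig, a white melamine board, 190 (x) x 260 (y) x 12 mm. A fence 14 mm wide, 240 long runs along y at x = -11 mm; on its robot side (-x) two end stops stand 174 mm apart. Fence and stops reach 27 mm over the bench, a batten's top 34 mm. Origin: centre of the underside; x points away from the robot, within 0.3 rad.
- jig_seat (a point): centre of the jig's seat, between end stops, on the robot's side of the fence, on the jig's top face (12 mm above the bench); the seated batten's origin is here
- batten_narrow: Loose pine batten, 50 (x) x 170 (y) x 22 mm, with two drilled 9 mm holes 26 mm apart along its length; else like the other batten. Origin: centre of its underside; z up. One of the two battens, different from run to run, sits in the jig's seat, the other waits behind the fence.
- batten_wide: Loose pine batten, 50 (x) x 170 (y) x 22 mm, with two drilled 9 mm holes 42 mm apart along its length; else like the other batten. Origin: centre of its underside; z up. One of the two battens, different from run to run, sits in the jig's seat, the other waits behind the fence.
- batten_narrow_hole0 (a point): centre of one hole of the narrow-spaced batten, at the batten's top face (22 mm over its underside)
- batten_narrow_hole1 (a point): centre of one hole of the narrow-spaced batten, at the batten's top face (22 mm over its underside)
- batten_wide_hole0 (a point): centre of one hole of the wide-spaced batten, at the batten's top face (22 mm over its underside)
- batten_wide_hole1 (a point): centre of one hole of the wide-spaced batten, at the batten's top face (22 mm over its underside)
- screw_box: Bystander: open cardboard box of brass screws, 80 x 90 x 50 mm, beyond the work. Origin: centre of the underside.
- screwdriver: Bystander: screwdriver with black handle, 180 mm, lying beyond the work.
- glue: Bystander: white glue bottle, 60 mm in diameter, 170 mm high, beyond the work. Origin: centre of the underside.
Things that resemble listed ones, but are neither listed nor needed, are in the scene too. Leave any yellow look-alike of the tweezers alone. Leave any blue look-alike of the batten_narrow alone.

How it is judged:
On the way:
1. the tweezers are lifted clear of their rest in the fingers (height (world z) of tweezers above 0.045 m and contact force between tweezers and rest below 0.1 N and contact force between the fingers and tweezers above 1.5 N), for 0.2 s.
At the end, for the whole second after the job is handed in: Tweezers held still by the fingers alone, touching neither rest, jig nor battens; tip gap within 3 mm of the seated batten's hole spacing (26 or 42 mm); each tip within 7 mm sideways of its own hole (either way round) and 0.5 to 18 mm above the batten, which is still seated (8 mm) (((horizontal distance between batten_narrow and jig_seat below 0.008 m and ((horizontal distance between tip_l and batten_narrow_hole0 below 0.007 m and horizontal distance between tip_r and batten_narrow_hole1 below 0.007 m) or (horizontal distance between tip_l and batten_narrow_hole1 below 0.007 m and horizontal distance between tip_r and batten_narrow_hole0 below 0.007 m)) and distance between tip_l and tip_r between 0.023 and 0.029 m and z of tip_l in the frame of batten_narrow between 0.0225 and 0.04 m and z of tip_r in the frame of batten_narrow between 0.0225 and 0.04 m) or (horizontal distance between batten_wide and jig_seat below 0.008 m and ((horizontal distance between tip_l and batten_wide_hole0 below 0.007 m and horizontal distance between tip_r and batten_wide_hole1 below 0.007 m) or (horizontal distance between tip_l and batten_wide_hole1 below 0.007 m and horizontal distance between tip_r and batten_wide_hole0 below 0.007 m)) and distance between tip_l and tip_r between 0.039 and 0.045 m and z of tip_l in the frame of batten_wide between 0.0225 and 0.04 m and z of tip_r in the frame of batten_wide between 0.0225 and 0.04 m)) and contact force between the fingers and tweezers above 1.5 N and contact force between tweezers and rest below 0.3 N and contact force between tweezers and jig below 0.3 N and contact force between tweezers and batten_narrow below 0.3 N and contact force between tweezers and batten_wide below 0.3 N and linear speed of tweezers below 0.03 m/s and velocity of joint leg_l between -0.05 and 0.05 rad/s); the arm keeps its last pose, push and grip.
It fails at once if a batten is pushed out of place (distance of batten_narrow from where it was at the start of the episode above 0.01 m).
It fails at once if a batten is pushed out of place (distance of batten_wide from where it was at the start of the episode above 0.01 m).
It fails at once if the screw box is pushed out of place (distance of screw_box from where it was at the start of the episode above 0.02 m).
It fails at once if the screwdriver is pushed out of place (distance of screwdriver from where it was at the start of the episode above 0.02 m).
It fails at once if the glue bottle is pushed out of place (distance of glue from where it was at the start of the episode above 0.02 m).
It also fails if it takes over 38 s, if anything falls off the work surface, if the arm or the gripper's body presses on something with over 40 N, if the wrist force passes 120 N, or if a joint passes its speed limit or range.

## Working session

There is one attempt and no reset: what is moved stays moved. The work goes in short steps, Python scripts to look and compute and a tool call to move; the robot and the scene stay as the last step left them, time stands still between calls to the robot, and variables do not carry over. Pictures are saved under pics/ and viewed, about 8 in all and at most 12, crops included, and the job is handed in when it is done.

Besides the shell and the picture viewer there is one more tool, called after ">>>" as name([rows], argument=value, ...), one row to a line, values as JSON. servo_tool: Moves the arm, as the interface text tells. Its arguments: {"type":"object","properties":{"deltas":{"type":"array","items":{"type":"array","items":{"type":"number"}}},"claw":{"type":"number"},"squeeze":{"type":"number"}},"required":["deltas"]}

```bash
mkdir -p pics; cat > h.py <<'E'
import numpy as np, cv2
from plant import arm
def cap(name):
    s=arm.get_state(); im,d=arm.get_image(name); m=arm.camera_model(name)
    if name=="wrist":
        T=np.eye(4);T[:3,:3]=np.array(s["tool_rot"]);T[:3,3]=s["tcp_pos"]
        E=T@np.array(m["T_tool_cam"])
    else: E=np.array(m["extrinsics"])
    return im,d,np.array(m["K"]),m["k1"],E
def ray(K,k1,uv):
    uv=np.atleast_2d(np.array(uv,float))
    a=(uv-[K[0,2],K[1,2]])/[K[0,0],K[1,1]]; b=a.copy()
    for _ in range(20): b=a/(1+k1*(b**2).sum(1,keepdims=True))
    return np.c_[b[:,0],-b[:,1],-np.ones(len(b))]
def at_z(K,k1,E,uv,z):
    r=ray(K,k1,uv)@E[:3,:3].T; o=E[:3,3]
    return o+r*((z-o[2])/r[:,2:3])
def at_d(K,k1,E,uv,d):
    return (ray(K,k1,uv)*d.reshape(-1,1))@E[:3,:3].T+E[:3,3]
def proj(K,k1,E,P):
    c=(np.atleast_2d(P)-E[:3,3])@E[:3,:3]
    a=np.c_[c[:,0],-c[:,1]]/-c[:,2:3]
    a=a*(1+k1*(a**2).sum(1,keepdims=True))
    return a*[K[0,0],K[1,1]]+[K[0,2],K[1,2]]
E
python3 - <<'E'
from h import *
np.set_printoptions(precision=4,suppress=True)
for n in ("top","scene"):
    im,d,K,k1,E=cap(n); cv2.imwrite(f"pics/{n}0.png",im); np.savez(f"{n}0.npz",im=im,d=d,K=K,k1=k1,E=E); print(n,K[0,0],k1,E)
s=arm.get_state();print(s["t"],s["tool_rot"],s["gripper_width"])
E
```

```text
top 374.2822626359094 -0.02621306654287355 [[-0.0055  0.9955 -0.0944  0.412 ]
 [-0.9999 -0.0045  0.0105  0.0166]
 [ 0.0101  0.0944  0.9955  1.0914]
 [ 0.      0.      0.      1.    ]]
scene 372.87605011299263 -0.08626018937505658 [[-0.4382 -0.5662  0.6981  1.2451]
 [ 0.8989 -0.273   0.3428  0.3588]
 [-0.0035  0.7777  0.6286  0.7359]
 [ 0.      0.      0.      1.    ]]
0.1 [[ 0.8966  0.4428 -0.0007]
 [ 0.4428 -0.8966  0.0015]
 [ 0.     -0.0017 -1.    ]] 0.0940301879323279
```

View pics/top0.png

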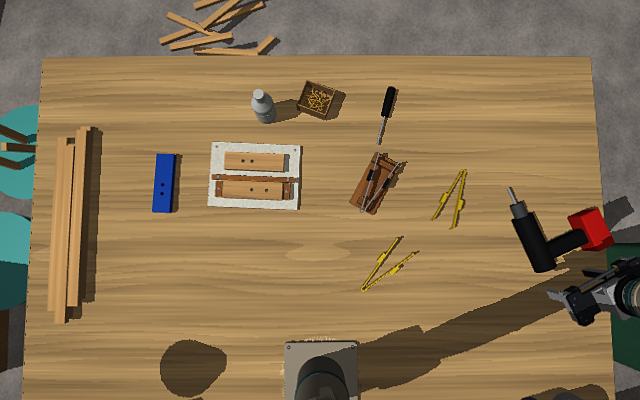

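The top view shows the jig at about (254,176), with the seated batten in the lower row (holes about (251,190) and (266,190)). The tweezers' rest is at about (378,183), and there are yellow look-alikes and a blue one. I'll zoom in on the jig and rest.

```bash
python3 - <<'E'
import numpy as np,cv2
im=np.load("top0.npz")["im"]
a=cv2.resize(im[140:215,205:305],None,fx=5,fy=5,interpolation=cv2.INTER_CUBIC)
b=cv2.resize(im[145:220,345:415],None,fx=5,fy=5,interpolation=cv2.INTER_CUBIC)
cv2.imwrite("pics/z0.png",np.hstack([a,b])[:, :800])
E
```

```text
(no output)
```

View pics/z0.png

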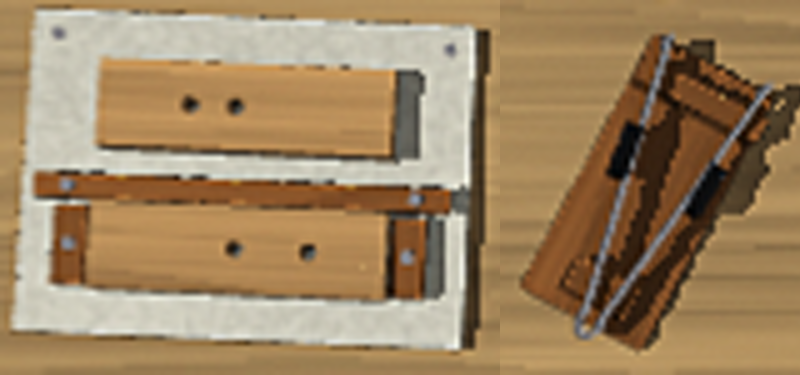

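Seated holes are at top-image px (251.8,189.6) and (266.6,190.4), so the wide batten looks seated. The tweezers' bow is at about (362,211), with tips at about (378.6,153) and (398.6,163).

```bash
python3 - <<'E'
from h import *
np.set_printoptions(precision=4,suppress=True)
z=np.load("top0.npz");K,k1,E=z["K"],float(z["k1"]),z["E"]
h=at_z(K,k1,E,[(251.8,189.6),(266.6,190.4)],.034);print(h,np.linalg.norm(h[0]-h[1]),h.mean(0))
h2=at_z(K,k1,E,[(243,160.8),(252.2,161.2)],.034);print(np.linalg.norm(h2[0]-h2[1]))
t=at_z(K,k1,E,[(362.3,210.8),(378.6,153),(398.6,163),(370.4,175),(386.2,183)],.049);print(t)
f=(t[1]+t[2])/2-t[0];print("axis",np.degrees(np.arctan2(f[1],f[0])),"grip",(t[3]+t[4])/2, np.linalg.norm(t[1]-t[2]))
print(arm.camera_model("wrist"))
E
```

```text
[[0.5323 0.1923 0.034 ]
 [0.5298 0.1502 0.034 ]] 0.04211411769948448 [0.5311 0.1713 0.034 ]
0.026371784690341606
[[ 0.4697 -0.1189  0.049 ]
 [ 0.6335 -0.1681  0.049 ]
 [ 0.6046 -0.2243  0.049 ]
 [ 0.5706 -0.1435  0.049 ]
 [ 0.5477 -0.1877  0.049 ]]
axis -27.33823658231003 grip [ 0.5591 -0.1656  0.049 ] 0.06319848304270836
{'K': array([[359.5427,   0.    , 313.0143],
       [  0.    , 359.5427, 199.909 ],
       [  0.    ,   0.    ,   1.    ]]), 'k1': -0.06775365432411133, 'T_tool_cam': array([[ 0.0002,  0.9641,  0.2654,  0.076 ],
       [ 1.    , -0.0004,  0.0007, -0.0007],
       [ 0.0008,  0.2654, -0.9641, -0.179 ],
       [ 0.    ,  0.    ,  0.    ,  1.    ]])}
```

The wide batten is seated: its holes measure 42.1 mm apart, against 26.4 mm on the rear one. Next I move above the tweezers and align the jaws.

>>> servo_tool([
  [35,-21,0,0,0,0.1],
  [75,-44,0,0,0,0.22],
  [115,-68,0,0,0,0.34],
  [155,-92,0,0,0,0.46],
  [195,-115,0,0,0,0.58],
  [235,-139,0,0,0,0.7],
  [275,-163,0,0,0,0.82],
  [315,-186,0,0,0,0.936],
], claw=1)

```text
t: 0.9
tcp_pos: [0.4885, -0.2745, 0.2053]
tool_rot: [[0.886, -0.464, -0.0], [-0.464, -0.886, 0.0], [-0.001, -0.0, -1.0]]
ft_force: [0.2, -0.8, -0.4]
gripper_width: 0.094
```

>>> servo_tool([
  [4,-40,15,0,0,0],
  [9,-85,30,0,0,0],
  [13,-120,45,0,0,0],
  [13,-129,60,0,0,0],
  [13,-129,60,0,0,0],
  [13,-129,60,0,0,0],
])

```text
t: 1.5
tcp_pos: [0.5581, -0.1688, 0.1454]
tool_rot: [[0.888, -0.46, -0.001], [-0.46, -0.888, -0.001], [-0.001, 0.001, -1.0]]
ft_force: [0.3, 0.1, 1.2]
gripper_width: 0.0939
```

```bash
python3 - <<'E'
from h import *
im,d,K,k1,E=cap("wrist"); cv2.imwrite("pics/w1.png",im); np.savez("w1.npz",im=im,d=d,K=K,k1=k1,E=E)
s=arm.get_state();print(s["t"],s["tcp_pos"],s["ft_force"])
E
```

```text
1.55 [ 0.55828022 -0.16960915  0.14598296] [-0.38145344  0.93117746  0.4745814 ]
```

View pics/w1.png

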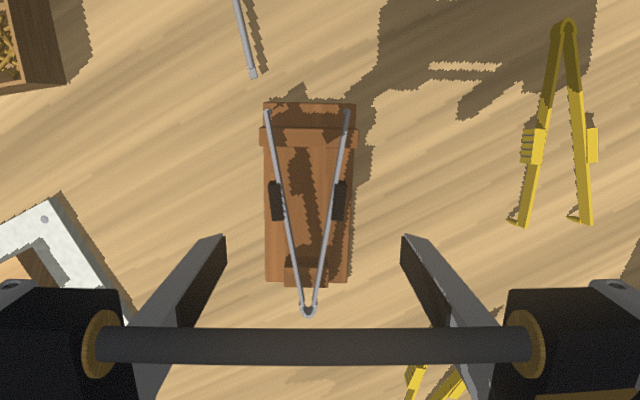

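The wrist view shows the tweezers upright in the image: bow at (308,312), leg tips at (267,112) and (347,112), pad tops at (277,201) and (339,201).

```bash
python3 - <<'E'
from h import *
np.set_printoptions(precision=4,suppress=True)
z=np.load("w1.npz");K,k1,E=z["K"],float(z["k1"]),z["E"]
t=at_z(K,k1,E,[(308,312),(267,112),(347,112)],.049);p=at_z(K,k1,E,[(277,201),(339,201)],.053);print(t,p)
f=(t[1]+t[2])/2-t[0];ax=f/np.linalg.norm(f);print("axis",np.degrees(np.arctan2(f[1],f[0])),"len",np.linalg.norm(f),np.linalg.norm(t[1]-t[2]))
g1=p.mean(0);g2=(t[1]+t[2])/2-ax*70;print(g1,g2)
s=arm.get_state();R=np.array(s["tool_rot"]);print(np.degrees(np.arctan2(R[1,0],R[0,0])))
for g in (g1,(t[1]+t[2])/2-ax*.07):print((R.T@(np.r_[g[:2],.025]-s["tcp_pos"]))*1e3)
E
```

```text
[[ 0.4693 -0.1184  0.049 ]
 [ 0.6341 -0.1699  0.049 ]
 [ 0.6066 -0.223   0.049 ]] [[ 0.5709 -0.1441  0.053 ]
 [ 0.5485 -0.1873  0.053 ]]
axis -27.331304250249453 len 0.17001008568133474 0.059802640751226675
[ 0.5597 -0.1657  0.053 ] [-61.5653  31.943    0.049 ]
-27.45303109259513
[ -0.5975  -4.2529 120.9784]
[ -2.6385  -4.767  120.9767]
```

>>> servo_tool([
  [-1,-4.5,20,0,0,0],
  [-1,-4.5,40,0,0,0],
  [-1,-4.5,60,0,0,0],
  [-1,-4.5,80,0,0,0],
  [-1,-4.5,100,0,0,0],
  [-1,-4.5,115,0,0,0],
  [-1,-4.5,121,0,0,0],
  [-1,-4.5,121,0,0,0],
])

```text
t: 2.35
tcp_pos: [0.5595, -0.1642, 0.0243]
tool_rot: [[0.888, -0.46, -0.001], [-0.46, -0.888, -0.0], [-0.001, 0.0, -1.0]]
ft_force: [-0.6, -0.1, -0.3]
gripper_width: 0.0938
```

>>> servo_tool([
  [0,0,0,0,0,0],
  [0,0,0,0,0,0],
  [0,0,0,0,0,0],
  [0,0,0,0,0,0],
  [0,0,0,0,0,0],
  [0,0,0,0,0,0],
], claw=0.02, squeeze=20)

```text
t: 2.95
tcp_pos: [0.5603, -0.1637, 0.0249]
tool_rot: [[0.888, -0.459, 0.001], [-0.459, -0.888, -0.0], [0.001, -0.0, -1.0]]
ft_force: [0.4, -0.2, 2.2]
gripper_width: 0.0499
```

>>> servo_tool([
  [0,0,0,0,0,0],
  [0,0,0,0,0,0],
  [0,0,0,0,0,0],
])

```text
t: 3.25
tcp_pos: [0.5604, -0.1637, 0.0248]
tool_rot: [[0.888, -0.459, 0.001], [-0.459, -0.888, -0.0], [0.001, -0.0, -1.0]]
ft_force: [0.4, -0.2, 4.6]
gripper_width: 0.0477
```

>>> servo_tool([
  [0,0,-8,0,0,0],
  [0,0,-20,0,0,0],
  [0,0,-40,0,0,0],
  [0,0,-65,0,0,0],
  [0,0,-80,0,0,0],
  [0,0,-80,0,0,0],
  [0,0,-80,0,0,0],
])

```text
t: 3.95
tcp_pos: [0.5598, -0.1632, 0.1047]
tool_rot: [[0.888, -0.459, 0.0], [-0.459, -0.888, 0.0], [0.0, -0.0, -1.0]]
ft_force: [-0.1, 0.5, -1.0]
gripper_width: 0.0483
```

```bash
python3 - <<'E'
from h import *
im,d,K,k1,E=cap("wrist"); cv2.imwrite("pics/w2.png",im); np.savez("w2.npz",im=im,d=d,K=K,k1=k1,E=E)
s=arm.get_state();print(s["t"],s["tcp_pos"],s["ft_force"],s["gripper_width"])
E
```

```text
4.0 [ 0.5593374  -0.16300005  0.10403183] [-0.46715835  0.53858109 -0.45032584] 0.04791336580723258
```

View pics/w2.png

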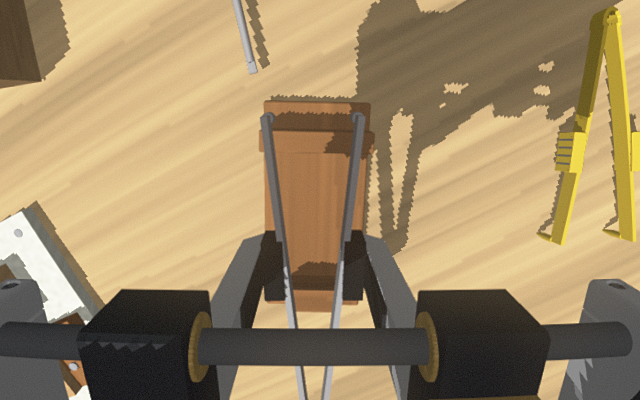

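The tweezers are held, with leg tips at about (267,118) and (358,118). I'll measure them in the tool frame.

```bash
python3 - <<'E'
from h import *
np.set_printoptions(precision=4,suppress=True)
z=np.load("w2.npz");im,d,K,k1,E=z["im"],z["d"],z["K"],float(z["k1"]),z["E"]
s=arm.get_state();R=np.array(s["tool_rot"]);p=np.array(s["tcp_pos"])
cv2.imwrite("pics/w2z.png",cv2.resize(im[95:245,230:390],None,fx=4,fy=4,interpolation=cv2.INTER_CUBIC))
print(d[112:126:2,260:276:2]);
for v in (122,135,150):
  for a,b in ((258,300),(330,372)):
    row=d[v,a:b]; u=np.where((row>0)&(row<row[row>0].min()+.012))[0]+a
    P=at_d(K,k1,E,np.c_[u,np.full(len(u),v)],d[v,u]); print(v,u[[0,-1]],((P-p)@R)[[0,-1]],((P-p)@R).mean(0))
E
```

```text
[[0.2762 0.2764 0.2668 0.2658 0.1674 0.1709 0.2657 0.2669]
 [0.277  0.2753 0.1627 0.1633 0.1631 0.1629 0.1655 0.1722]
 [0.2765 0.1574 0.1539 0.1518 0.1563 0.1626 0.     0.1689]
 [0.1508 0.1519 0.152  0.1521 0.1563 0.1624 0.1632 0.1676]
 [0.1519 0.1518 0.1522 0.1509 0.1549 0.1614 0.1629 0.1687]
 [0.2791 0.1516 0.1518 0.1511 0.1539 0.1611 0.1639 0.2686]
 [0.2773 0.1513 0.1506 0.152  0.1533 0.1599 0.2683 0.2682]]
122 [261 270] [[ 0.0678 -0.0219 -0.0242]
 [ 0.0673 -0.0191 -0.0151]] [ 0.0677 -0.0201 -0.0229]
122 [354 364] [[ 0.0672  0.0189 -0.0135]
 [ 0.0678  0.0218 -0.0247]] [ 0.0677  0.02   -0.0226]
135 [262 272] [[ 0.0623 -0.0216 -0.0246]
 [ 0.0615 -0.0184 -0.0152]] [ 0.0621 -0.0197 -0.0227]
135 [353 362] [[ 0.0615  0.0184 -0.0153]
 [ 0.0623  0.0212 -0.0245]] [ 0.0622  0.0195 -0.0229]
150 [264 272] [[ 0.0559 -0.0209 -0.0251]
 [ 0.0556 -0.0177 -0.0222]] [ 0.0558 -0.0192 -0.0243]
150 [351 360] [[ 0.0546  0.0177 -0.0144]
 [ 0.0559  0.0205 -0.0249]] [ 0.0556  0.0188 -0.0225]
```

View pics/w2z.png

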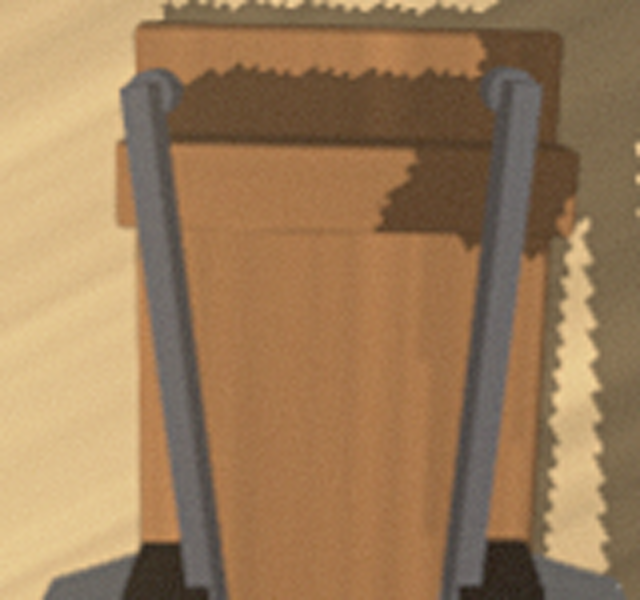

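Outer leg edges are at y ±21.8 mm, so the centres give about 41.5 mm; by pad width the gap is 41.1 mm. I'll carry the tweezers over the jig and stay high.

>>> servo_tool([
  [-10,-10,-5,0,0,-0.03],
  [-30,-32,-10,0,0,-0.07],
  [-58,-61,-10,0,0,-0.12],
  [-86,-91,-10,0,0,-0.17],
  [-114,-120,-10,0,0,-0.22],
  [-142,-150,-10,0,0,-0.27],
  [-168,-178,-10,0,0,-0.31],
  [-190,-201,-10,0,0,-0.35],
], claw=0.03)

```text
t: 4.8
tcp_pos: [0.4813, 0.1055, 0.1141]
tool_rot: [[0.993, -0.122, -0.002], [-0.122, -0.993, 0.001], [-0.002, -0.0, -1.0]]
ft_force: [0.4, 0.3, -0.5]
gripper_width: 0.0487
```

>>> servo_tool([
  [0,0,0,0,0,0],
])

```text
t: 4.9
tcp_pos: [0.4805, 0.1085, 0.1139]
tool_rot: [[0.993, -0.116, -0.003], [-0.116, -0.993, 0.003], [-0.004, -0.002, -1.0]]
ft_force: [-0.8, -0.2, -1.0]
gripper_width: 0.0485
```

```bash
cat > go.py <<'E'
from h import *
np.set_printoptions(precision=4,suppress=True)
import sys
def plan(mid,yaw,z,tx=.069,ty=0.):
    s=arm.get_state();R=np.array(s["tool_rot"]);p=np.array(s["tcp_pos"])
    c,n=np.cos(yaw),np.sin(yaw); Rt=np.array([[c,n,0],[n,-c,0],[0,0,-1]])
    tgt=np.r_[mid,z]-Rt@[tx,ty,0]
    print("t",s["t"],"w",s["gripper_width"],"p",p,"F",s["ft_force"]);print("mm",R.T@(tgt-p)*1e3,"rot",cv2.Rodrigues(R.T@Rt)[0].ravel())
if __name__=="__main__": plan((.5311,.1713),np.radians(-3.4),.10)
E
python3 go.py
```

```text
t 4.9 w 0.048471734164451614 p [0.4805 0.1085 0.1139] F [-0.7587 -0.1641 -0.9753]
mm [-25.8347 -64.3034  14.1405] rot [-0.0024  0.0036 -0.057 ]
```

>>> servo_tool([
  [-6,-16,3,0,0,-0.015],
  [-13,-32,7,0,0,-0.03],
  [-20,-48,10,0,0,-0.045],
  [-24,-60,14,0,0,-0.057],
  [-26,-64,14,0,0,-0.057],
  [-26,-64,14,0,0,-0.057],
  [-26,-64,14,0,0,-0.057],
])

```text
t: 5.6
tcp_pos: [0.4661, 0.1682, 0.1006]
tool_rot: [[0.997, -0.071, 0.0], [-0.071, -0.997, -0.001], [0.0, 0.001, -1.0]]
ft_force: [-0.4, 0.5, 0.3]
gripper_width: 0.0484
```

```bash
python3 - <<'E'
from h import *
from go import plan
im,d,K,k1,E=cap("wrist"); cv2.imwrite("pics/w3.png",im); np.savez("w3.npz",im=im,d=d,K=K,k1=k1,E=E)
plan((.5311,.1713),np.radians(-3.4),.10)
E
```

```text
t 5.65 w 0.04884051896568513 p [0.4662 0.1681 0.1006] F [-0.1688  0.2681 -0.3003]
mm [-4.5102 -6.9756  0.6145] rot [ 0.0005 -0.0005 -0.0124]
```

View pics/w3.png

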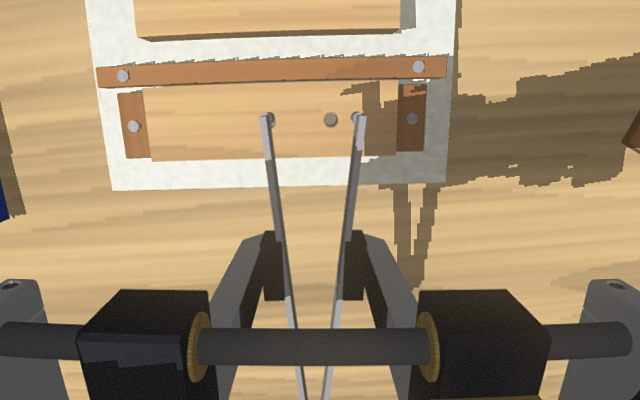

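One hole shows at (330,120); the other is hidden behind the left leg end at about (269,120). I'll refine the hole position with this view.

```bash
python3 - <<'E'
from h import *
from go import plan
z=np.load("w3.npz");im,d,K,k1,E=z["im"],z["d"],z["K"],float(z["k1"]),z["E"]
c=im[105:135,318:345]; g=cv2.cvtColor(c,cv2.COLOR_BGR2HSV)
m=(g[...,1]<90).astype(np.uint8); n,l,st,ce=cv2.connectedComponentsWithStats(m);print(st[1:],ce[1:]+[318,105])
H=at_z(K,k1,E,[(330.3,119.6)],.034)[0];print("hole",H)
# batten edges: fence-side and robot-side lines, for yaw
e=at_z(K,k1,E,[(143,89),(363,82),(152,160),(255,158)],.034);print(e,np.degrees(np.arctan2(*(e[0]-e[1])[[0,1]])*-1))
print(proj(K,k1,E,[[.5323,.1923,.034],[.5298,.1502,.034]]))
E
```

```text
[[  7   8  12  13 124]] [[330.3871 118.7016]]
hole [0.529  0.1523 0.034 ]
[[0.5588 0.2755 0.034 ]
 [0.5518 0.1295 0.034 ]
 [0.511  0.2778 0.034 ]
 [0.5069 0.2055 0.034 ]] -2.744812586238696
[[270.434  119.0525]
 [333.4153 118.2336]]
```

>>> servo_tool([
  [-2,-3,5,0,0,-0.008],
  [-4,-6,13,0,0,-0.016],
  [-5,-8,21,0,0,-0.016],
  [-5,-8.5,28,0,0,-0.016],
  [-5,-8.5,32,0,0,-0.016],
  [-5,-8.5,32,0,0,-0.016],
  [-5,-8.5,32,0,0,-0.016],
])

```text
t: 6.35
tcp_pos: [0.4615, 0.1778, 0.0684]
tool_rot: [[0.999, -0.054, -0.0], [-0.054, -0.999, -0.0], [-0.0, 0.0, -1.0]]
ft_force: [-0.0, 0.6, 0.4]
gripper_width: 0.0486
```

```bash
python3 - <<'E'
from h import *
from go import plan
im,d,K,k1,E=cap("wrist")
c=cv2.resize(im[70:220,210:410],None,fx=4,fy=4,interpolation=cv2.INTER_CUBIC); cv2.imwrite("pics/w4.png",c); np.savez("w4.npz",im=im,d=d,K=K,k1=k1,E=E)
plan((.5308,.1728),np.radians(-3.2),.052)
print(proj(K,k1,E,[[.5319,.1937,.034],[.5296,.1518,.034]]))
E
```

```text
t 6.4 w 0.04870236837494285 p [0.4617 0.1779 0.0686] F [ 0.1193  0.2217 -1.0316]
mm [ 0.3165  1.2181 16.5681] rot [-0.     -0.0003  0.0014]
[[279.4934 112.6852]
 [351.9009 112.743 ]]
```

View pics/w4.png

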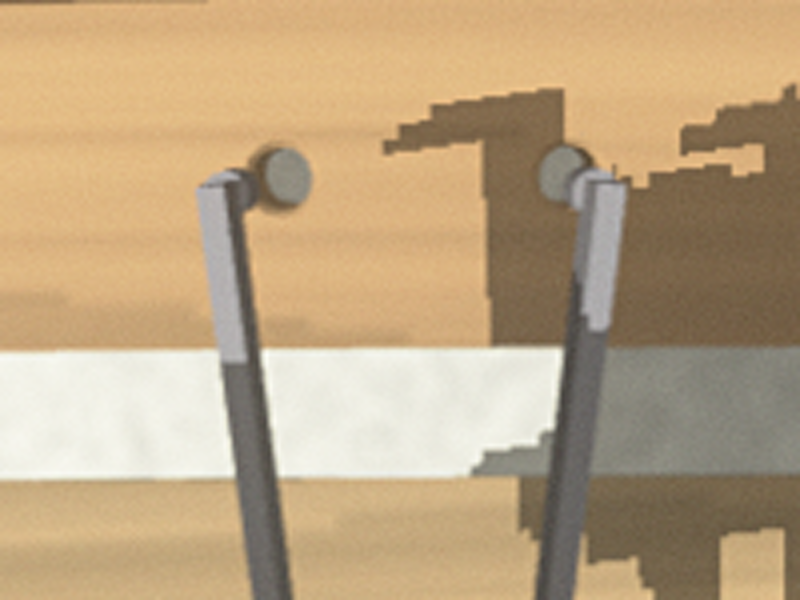

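Hole centres are at about (280.2,114.2) and (352.7,114); the midpoint is about 2 mm to tool +y of the tweezers' midline. I'll correct that and lower to about 1 cm above the wood.

>>> servo_tool([
  [0,1,4,0,0,0],
  [-0.5,1.8,8,0,0,0],
  [-0.5,1.8,12,0,0,0],
  [-0.5,1.8,15,0,0,0],
  [-0.5,1.8,16,0,0,0],
  [-0.5,1.8,16,0,0,0],
  [-0.5,1.8,16,0,0,0],
])

```text
t: 7.1
tcp_pos: [0.4609, 0.1762, 0.0525]
tool_rot: [[0.999, -0.054, 0.0], [-0.054, -0.999, 0.0], [0.0, -0.0, -1.0]]
ft_force: [1.2, -0.4, -1.0]
gripper_width: 0.0488
```

```bash
python3 - <<'E'
from h import *
from go import plan
im,d,K,k1,E=cap("wrist")
s=arm.get_state();R=np.array(s["tool_rot"]);p=np.array(s["tcp_pos"])
c=cv2.resize(im[70:170,230:400],None,fx=4,fy=4,interpolation=cv2.INTER_CUBIC)
print("tips px",proj(K,k1,E,p+np.array([[.069,-.021,.008],[.069,.021,.008]])@R.T))
plan((.5308,.1728),np.radians(-3.2),.052)
im2,d2,K2,k2,E2=cap("scene"); np.savez("s5.npz",im=im2,d=d2,K=K2,k1=k2,E=E2)
u,v=proj(K2,k2,E2,[[.531,.173,.04]])[0].astype(int)
c2=cv2.resize(im2[v-18:v+18,u-30:u+30],(680,408),interpolation=cv2.INTER_CUBIC)
cv2.imwrite("pics/w5.png",np.vstack([c,c2])[:800]); print(u,v)
cv2.imwrite("pics/w5.png",cv2.resize(np.vstack([c,c2]),(495,588)))
E
```

```text
tips px [[272.1327 115.1107]
 [354.7167 115.1267]]
t 7.15 w 0.04850933894384301 p [0.4609 0.1763 0.0526] F [ 0.7403  0.4819 -1.9633]
mm [ 0.9391 -0.4244  0.5795] rot [-0.0001 -0.0003  0.0016]
375 232
```

View pics/w5.png

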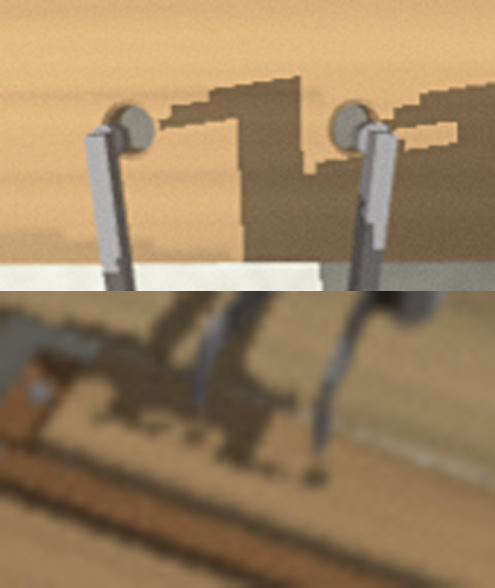

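The tips hang over the holes (crop centres about (274.5,114.3) and (351.7,114.3) px). The midline now matches, so I'll check the fore-aft offset from the depth image and the scene camera.

```bash
python3 - <<'E'
from h import *
np.set_printoptions(precision=4,suppress=True)
im,d,K,k1,E=cap("wrist")
s=arm.get_state();R=np.array(s["tool_rot"]);p=np.array(s["tcp_pos"])
H=at_z(K,k1,E,[(274.5,114.3),(351.7,114.3)],.034);print("holes tool",(H-p)@R,H)
u,v=np.meshgrid(np.arange(255,375),np.arange(90,135));q=d[v,u]
P=(at_d(K,k1,E,np.c_[u.ravel(),v.ravel()],q.ravel())); L=(P-p)@R; ok=(q.ravel()>0)
for sg in (-1,1):
  m=ok&(P[:,2]>.040)&(P[:,2]<.066)&(L[:,1]*sg>0)
  for lo in (.040,.046,.052,.058):
    k=m&(P[:,2]>lo)&(P[:,2]<lo+.006)
    if k.sum(): print(sg,lo,k.sum(),np.median(L[k],0),L[k].max(0))
k=ok&(P[:,2]>.07);print("leg front",L[k,0].max(), "batten z",np.median(P[ok&(P[:,2]<.04)],0)[2])
z=np.load("s5.npz");K2,k2,E2=z["K"],float(z["k1"]),z["E"]
# scene crop is 60x36 px at (345,214), shown at 8.25 px/px, tips seen at (200,400-291),(320,450-291)
t=np.array([(200,112),(320,158)])/[495/60,297/36]+[345,214];print(t,proj(K2,k2,E2,p+np.array([[.069,-.021,.008],[.069,.021,.008]])@R.T),proj(K2,k2,E2,H))
print(at_z(K2,k2,E2,t,.0446))
E
```

```text
holes tool [[ 0.069  -0.021   0.0187]
 [ 0.0691  0.0205  0.0186]] [[0.531  0.1935 0.034 ]
 [0.5288 0.1521 0.034 ]]
-1 0.052 15 [ 0.0695 -0.0194 -0.0029] [ 0.0709 -0.0188  0.0004]
-1 0.058 24 [ 0.0685 -0.0196 -0.0087] [ 0.071  -0.0188 -0.0064]
1 0.052 16 [ 0.069   0.0179 -0.0034] [0.0709 0.0191 0.0006]
1 0.058 23 [ 0.0688  0.0184 -0.0099] [ 0.0711  0.0217 -0.0058]
leg front 0.07005005497036806 batten z 0.03366124037559627
[[369.2424 227.5758]
 [383.7879 233.1515]] [[383.21   233.4432]
 [368.7088 228.2452]] [[382.7795 236.3156]
 [368.5573 231.1753]]
[[0.5255 0.1519 0.0446]
 [0.5292 0.1945 0.0446]]
```

The hole centres in the tool frame (69, ±21 mm) match the tip positions, and the scene camera agrees to about 3 mm. I'll let it settle, then hand in.

>>> servo_tool([
  [0,0,0,0,0,0],
  [0,0,0,0,0,0],
  [0,0,0,0,0,0],
  [0,0,0,0,0,0],
  [0,0,0,0,0,0],
])

```text
t: 7.75
tcp_pos: [0.4608, 0.1762, 0.0525]
tool_rot: [[0.999, -0.054, 0.0], [-0.054, -0.999, 0.0], [0.0, -0.0, -1.0]]
ft_force: [0.0, -0.4, -0.6]
gripper_width: 0.049
```

```bash
python3 - <<'E'
from plant import arm
s=arm.get_state();print(s["t"],s["tcp_pos"],s["gripper_width"],max(abs(v) for v in s["qvel"]))
print(arm.job_done())
E
```

```text
7.75 [0.46084679 0.17623656 0.05249669] 0.04895601986734701 0.0016141691603955685
the job is handed in; nothing more can be done
None
```

I handed the job in at 7.75 s, with the tweezers held still over the seated batten's holes. The interface gave no verdict. The seated batten is the wide one: its holes measured 42.1 mm apart, against 26.4 mm for the one behind the fence.

- **Gap:** I set the jaws to about 48.4 mm. They read 48.5 to 49.0 mm at the end, which gives a tip gap of about 42 to 43 mm. The scene camera read roughly 42.7 mm.
- **Position:** By the wrist camera the hole centres were about 69 mm ahead of the tool centre and 20.5 to 21 mm either side of its midline. That matches where I worked out the tips to be, within about 1 mm.
- **Height:** I worked out the tips to be about 10 mm above the wood.
- **Steadiness:** The arm was at rest, with joint speeds below 0.002 rad/s and a wrist force of about 0.7 N.

**Disagreements:** The top camera put one hole about 2 mm from the wrist camera's reading. A rough scene-camera reading put the tips up to about 3 mm off fore and aft. Both are within the 7 mm tolerance. I did not measure the tip points directly: the tip positions and height come from the tool pose and the tweezers' dimensions.

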